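# Prove the snap shutter of the UV lamp

## Robot

A 6-joint arm with a two-finger parallel gripper is mounted at the origin on the work surface. World frame = base frame: x ahead of the robot, y to its left, z up, the work surface at z = 0. Lengths are in m, angles in rad, forces in N, time in s.
With the tool pointing down it reaches from about 0.4 to 0.825 m from the base axis. Payload 7 kg.
Tool frame: the origin (TCP) lies at the centre of the arm's flange, where the gripper is bolted on; the fingertips stand 178 mm ahead of it and the grasp point (between the pads) lies arm.tcp_to_grasp ahead of it (arm.tcp_to_grasp is the distance from the TCP to the grasp point, in m); z points along the fingers, y is the direction in which the jaws open and shut (so a half turn about z gives the same grasp; the last joint's range is limited). The gripper opens to 88 mm and grips with 3 to 60 N. Pads are 19 mm wide; open, the fingers measure 130 mm over their backs; the gripper's body (78 mm by 193 mm) begins 47 mm behind the grasp point.
Start: joints at [1.624, 0.359, 0.012, 0, -1.224, -0.288], TCP at [0.157, 0.656, 0.405] pointing down, gripper open.
Joint ranges: [-3.07, 3.07], [-1.43, 2.12], [-1.02, 1.25], [-3.03, 1.67], [-3.05, -0], [-3.03, 3.03]. Speed limits (rad/s): [2.39, 2.39, 3.01, 3.14, 3.14, 3.14].

## Interface

Orientations are given as [roll, pitch, yaw] about the fixed x, y, z axes, in that order (R = Rz(yaw) Ry(pitch) Rx(roll)).
In Python, from station import arm gives the robot as it stands.
- The arm moves only by the tool move_arm, never from a script. Its argument "deltas" is a list of rows, each a list of 6 numbers: the shift along the world's x, y, z in mm, then the turn, a rotation vector about the world's x, y, z in degrees. In form: [[tx, ty, tz, ax, ay, az], ...]. A call has exactly 5 rows; each row shifts and turns the commanded pose from where the row before left it; what a row does not reach is not made up. A row lasts 1/12 s, in which the tool goes at most 41.7 mm and 7.16 degrees, less where a joint would pass 70% of its speed; a pose out of reach is approached as far as the arm can. A call with a gripper value outside its range is refused whole. "claw" is the closure in counts, from 0 (fully open) to 255 (shut), set as the call begins (left out, the last holds). The fingers move at their own pace and stop on an object; "squeeze" is the grip in N (left out, the last holds). Time passes only in rows, so rows that do not move let the fingers close, or fill a call up. It gives the time, the measured TCP pose, the force and the opening at its end, in the units of the state.
- arm.get_state(): the state, without advancing time (a new reading comes with each control period).
- arm.grab_frame(name): name is "scene" or "top"; returns the picture (384x512x3 uint8, red, green, blue); there is no depth.
- arm.calibration(name): a dict with "intrinsics" (3x3 intrinsics, pixels), "k1" (the pictures are not rectified: a ray, as slopes to the right and down, at radius r is drawn at 1 + k1 r^2 times it, then the intrinsics apply), "T" (4x4, takes a point from camera to world coordinates). Camera axes: x right, y up, looking along -z (the intrinsics and any distortion apply to the point x, -y, -z); pixel columns grow to the right and rows downward; lengths in m; the calibration is good to about 2 mm. A picture is of the moment at which its call begins. calibration takes no time and is no camera call.
- arm.job_done(): hands the job in, once; it reports no verdict.
Trained networks look in the newest picture that a camera, given by its name, has taken for a name from the list of things; names that differ only in an ending like _2 or _b are one class to them, and where a whole thing is asked for, a point or a joint stands for the part that bears it (a point fixed in the world has none). Each returns a list of dicts, best first, with "score" (0 to 1); they miss things now and then, are a little off and sometimes report something else, mostly with a low value. They report only what shows in the picture. A call takes as long as a camera call.
- arm.spot_in(thing, camera): "xy" ([column, row] in pixels, amid what is visible of it).
- arm.masks_of(thing, camera): "pixels" (384x512 bool, what is visible of it) and "xy" ([column, row] in pixels, amid what is visible of it).
- arm.spot_point(thing, camera): "xy" ([column, row] in pixels: a listed point, or the origin of a listed thing).
The state is a dict: "t": time; "q": joint angles; "qd": joint speeds; "joint_efforts": joint torques, N m; "eef_pos": TCP position; "ee_rot": TCP orientation; "force": force on the tool from outside, world axes, zero at the start; "moment": the same for the moment, N m; "width": finger opening in m.
Only numpy, scipy, OpenCV 4.12 (cv2) and the standard library are available. Lean on these libraries where they do the work, as an engineer would, in place of code of your own. Each camera call takes 0.05 s, during which the arm holds its last target. There are 200 camera calls.

## Task

Two UV lamp boxes with sprung snap shutters stand on the optical table. On the one with the orange knob and orange trigger button, swing the shutter arm back by its knob until the sear catches, let go so that it stays cocked by itself, then press its trigger button from above so that the shutter snaps shut again over the violet window. Do not swing the shutter of the blue one.

Things in the scene. Friction and masses are not known exactly. Their poses are not given: they have to be found in the camera images.
- uv_lamp: Fixed white lamp box, 240 (x) x 150 (y) x 50 (z) mm, with a flat steel shutter arm over its top, orange knob and orange trigger. Origin: centre of its underside; its z axis is the arm's pivot axis. The blade end of the arm (disc of radius 26 mm, top at z = 80 mm) is on the -x side; tail, sear (within 60 mm of the pivot) and trigger on the +x side. Turned up to 23 degrees from the world axes.
- shutter_knob (a point): Centre of the top of the orange knob: an upright round post 16 mm across and 44 mm tall on the shutter blade (80 to 124 mm above the table), 85 mm from the pivot axis; when shut at (-75, +41) mm in uv_lamp's x, y. It travels with the arm on a level circle about the pivot.
- shutter (a joint): Angle of the orange lamp's arm, rad: 0 shut over the window (its spring holds it there), growing counter-clockwise from above: the knob goes to uv_lamp's -y side. The sear drops in at about 0.88; the arm, let go, then rests on it at 0.85 to 0.89. Hard stop at 1.15. Takes about 3 N at the knob when shut, up to 10 N near the catch.
- trigger_top (a point): Centre of the top face of the orange trigger button, 28 mm across, 82 mm above the table, at (100, 0) mm in uv_lamp's x, y. It is pressed straight down, and its sear shifts with it.
- trigger (a joint): How far the orange trigger is pressed, m: 0 up, 0.010 bottomed. Its spring takes 2.5 N at first, 5 N at the bottom, and up to 3 N more while the sear holds the arm. 3 to 6 mm lets the arm go. The arm's tail also pushes it down in passing while being cocked.
- blue_lamp: The other lamp box, the same in size and make but with a blue knob and a blue trigger button: a bystander. Origin: centre of its underside.
- blue_shutter (a joint): Angle of the blue lamp's shutter arm, rad: 0 shut. To be left shut.

How it is judged:
On the way, in this order (a step that is already met when the one before it is completed fails the run):
1. the orange shutter arm is cocked and held by its sear, with the robot's fingers off the lamp (value of joint shutter above 0.8 rad and contact force between the fingers and uv_lamp below 0.5 N), for 0.3 s.
2. the orange trigger is pressed down (value of joint trigger above 0.002 m).
At the end, for the whole second after the job is handed in: After cocking and tripping, the orange shutter is shut again (within 0.06 rad) and still, its trigger is up again (within 3 mm), and the blue shutter is shut (within 0.06 rad) (value of joint each of shutter, blue_shutter below 0.06 rad and velocity of joint shutter below 0.1 rad/s and value of joint trigger below 0.003 m); the robot touches nothing.
It fails at once if the blue lamp's shutter is swung open (more than 0.15 rad) (value of joint blue_shutter above 0.15 rad).
It also fails if it takes over 42 s, if anything falls off the work surface, if the arm or the gripper's body presses on something with over 40 N, if the wrist force passes 120 N, or if a joint passes its speed limit or range.

## Working session

There is one attempt and no reset: what is moved stays moved. The work goes in short steps, Python scripts to look and compute and a tool call to move; the robot and the scene stay as the last step left them, time stands still between calls to the robot, and variables do not carry over. Pictures are saved under pics/ and viewed, about 8 in all and at most 12, crops included, and the job is handed in when it is done.

Besides the shell and the picture viewer there is one more tool, called after "Emit:" in YAML: its name, and indented under it one key for each argument. move_arm: Moves the arm, as the interface text tells. Its arguments: {"type":"object","properties":{"deltas":{"type":"array","items":{"type":"array","items":{"type":"number"}}},"claw":{"type":"number"},"squeeze":{"type":"number"}},"required":["deltas"]}

```bash
mkdir -p pics; cat > h.py <<'E'
import numpy as np, cv2
from station import arm
def ray(cam,uv):
    c=arm.calibration(cam);K=np.array(c["intrinsics"],float);T=np.array(c["T"])
    d=np.array([(uv[0]-K[0,2])/K[0,0],(uv[1]-K[1,2])/K[1,1]])
    u=d.copy()
    for _ in range(30): u=d/(1+c["k1"]*(u@u))
    return T[:3,3],T[:3,:3]@np.array([u[0],-u[1],-1.])
def at_z(cam,uv,z):
    o,d=ray(cam,uv);return o+d*(z-o[2])/d[2]
def proj(cam,p):
    c=arm.calibration(cam);K=np.array(c["intrinsics"],float);T=np.array(c["T"])
    q=T[:3,:3].T@(np.array(p)-T[:3,3]);u=np.array([q[0],-q[1]])/-q[2]
    u=u*(1+c["k1"]*(u@u));return np.array([K[0,0]*u[0]+K[0,2],K[1,1]*u[1]+K[1,2]])
E
python3 - <<'E'
from h import *
np.set_printoptions(precision=4,suppress=True)
s=arm.get_state();print(s,arm.tcp_to_grasp)
ims=[]
for c in("scene","top"):
    im=arm.grab_frame(c);ims.append(im)
    print(c,arm.calibration(c)["T"][:3,3])
    for n,z in(("shutter_knob",.124),("trigger_top",.082),("uv_lamp",0),("blue_lamp",0)):
        for r in arm.spot_point(n,c)[:3]: print(n,r["score"],np.array(r["xy"]),at_z(c,r["xy"],z))
cv2.imwrite("pics/a.png",cv2.cvtColor(np.vstack(ims)[:, :],cv2.COLOR_RGB2BGR)) if 0 else cv2.imwrite("pics/a.png",cv2.resize(cv2.cvtColor(np.hstack(ims),cv2.COLOR_RGB2BGR),(800,300)))
cv2.imwrite("pics/top.png",cv2.cvtColor(ims[1],cv2.COLOR_RGB2BGR))
E
```

```text
{'t': 0.0, 'q': array([ 1.6241,  0.3594,  0.0111, -0.0003, -1.2241, -0.2881]), 'qd': array([-0.0008,  0.0016, -0.001 , -0.0017,  0.0023, -0.0012]), 'joint_efforts': array([  0.0019, -58.2725,  29.3055,   6.9973,   0.007 ,  -0.0002]), 'eef_pos': array([0.157 , 0.6563, 0.4037]), 'ee_rot': array([ 3.1399, -0.0002, -0.2349]), 'force': array([ 0.9022,  0.5271, -0.4276]), 'moment': array([-0.0082, -0.0156,  0.0133]), 'width': 0.08775122051565747} 0.1593
scene [1.0437 0.1463 0.4646]
shutter_knob 0.95 [365.3 159.4] [0.4418 0.2044 0.124 ]
trigger_top 0.78 [321. 235.] [0.623  0.1486 0.082 ]
uv_lamp 0.67 [330.  231.8] [0.519  0.1648 0.    ]
blue_lamp 0.73 [151.1 194.8] [ 0.5114 -0.2169  0.    ]
top [ 0.4139 -0.0015  1.1863]
shutter_knob 0.61 [176.3 234.1] [0.4457 0.208  0.124 ]
trigger_top 0.47 [204.3 156. ] [0.6283 0.157  0.082 ]
uv_lamp 0.69 [204.9 204.6] [0.5229 0.1637 0.    ]
blue_lamp 0.95 [361.1 211.9] [ 0.5097 -0.219   0.    ]
```

View pics/a.png

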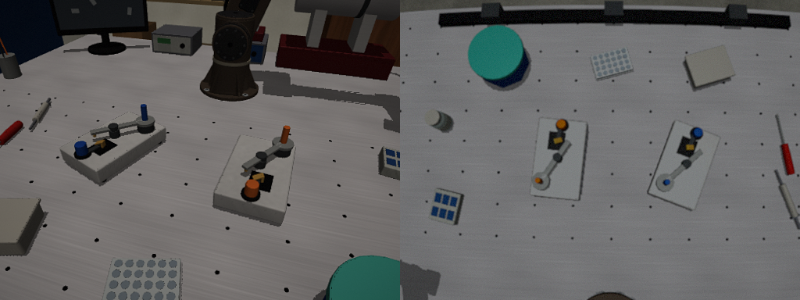

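The pictures show two white boxes. The orange lamp is on the left in the top view, with its knob at about (176,234) and its trigger at (204,156). Both networks agree on these to within about 5 mm. Next I fit its pose.

```bash
python3 - <<'E'
from h import *
from scipy.optimize import least_squares
np.set_printoptions(precision=4,suppress=True)
P={"shutter_knob":(-.075,.041,.124),"trigger_top":(.1,0,.082),"uv_lamp":(0,0,0)}
obs=[]
for c in("scene","top"):
    im=arm.grab_frame(c)
    for n in P: 
        r=arm.spot_point(n,c)
        if r: obs.append((c,n,np.array(r[0]["xy"]),1. if n!="uv_lamp" else .4))
    hsv=cv2.cvtColor(im,cv2.COLOR_RGB2HSV); m=((hsv[...,0]>5)&(hsv[...,0]<16)&(hsv[...,1]>170)&(hsv[...,2]>90)).astype(np.uint8)
    n,l,st,ce=cv2.connectedComponentsWithStats(m)
    for i in range(1,n):
        if st[i,4]>8: print(c,"orange blob",st[i],ce[i])
T=np.array
def world(v,p):
    a=v[2];return [v[0]+p[0]*np.cos(a)-p[1]*np.sin(a),v[1]+p[0]*np.sin(a)+p[1]*np.cos(a),p[2]]
def f(v): return np.concatenate([w*(proj(c,world(v,P[n]))-xy) for c,n,xy,w in obs])
s=least_squares(f,[.521,.164,-.07],loss="soft_l1");print(s.x,np.degrees(s.x[2]))
for o,r in zip(obs,f(s.x).reshape(-1,2)):print(o,r)
# box top outline in top view
r=arm.masks_of("uv_lamp","top")[0];m=r["pixels"].astype(np.uint8)
cs,_=cv2.findContours(m,cv2.RETR_EXTERNAL,cv2.CHAIN_APPROX_NONE);c0=max(cs,key=cv2.contourArea)
b=cv2.boxPoints(cv2.minAreaRect(c0));w=np.array([at_z("top",x,.05)[:2] for x in b]);print(b,w,w.mean(0),np.diff(w,axis=0),np.degrees(np.arctan2(np.diff(w,axis=0)[:,1],np.diff(w,axis=0)[:,0])))
v=s.x;print("knob",world(v,P["shutter_knob"]),"trig",world(v,P["trigger_top"]))
t=cv2.cvtColor(im,cv2.COLOR_RGB2BGR)[120:290,130:290];t=cv2.resize(t,None,fx=3.5,fy=3.5,interpolation=cv2.INTER_CUBIC)
for p in [*P.values()]+[(x,y,.05) for x in(-.12,.12) for y in(-.075,.075)]:
    q=(proj("top",world(v,p))-[130,120]+.5)*3.5; cv2.drawMarker(t,(int(q[0]),int(q[1])),(0,255,0),0,10,1)
cv2.imwrite("pics/b.png",t)
E
```

```text
scene orange blob [363 161   8   4  27] [366.8519 162.4815]
scene orange blob [315 229  17  13 160] [323.1125 235.3562]
top orange blob [200 154   6   9  16] [202.0625 157.8125]
[ 0.5212  0.1572 -0.0535] -3.06595644086408
('scene', 'shutter_knob', array([362.6, 158.8]), 1.0) [1.3529 2.2079]
('scene', 'trigger_top', array([322.6, 233.3]), 1.0) [0.5728 1.2865]
('top', 'shutter_knob', array([174.9, 232.1]), 1.0) [4.0693 0.7509]
('top', 'trigger_top', array([204.9, 157. ]), 1.0) [1.5412 2.0922]
('top', 'uv_lamp', array([203.8, 207. ]), 0.4) [ 1.4915 -0.6643]
[[165.5062 249.7402]
 [176.0751 148.2787]
 [241.6552 155.1099]
 [231.0863 256.5715]] [[0.4107 0.2471]
 [0.6529 0.2305]
 [0.6374 0.0725]
 [0.398  0.0925]] [0.5248 0.1606] [[ 0.2422 -0.0166]
 [-0.0155 -0.158 ]
 [-0.2394  0.02  ]] [ -3.9307 -95.5882 175.2304]
knob [np.float64(0.44850536453334955), np.float64(0.20210928081989815), 0.124] trig [np.float64(0.6210619685858492), np.float64(0.15180800451532642), 0.082]
```

View pics/b.png

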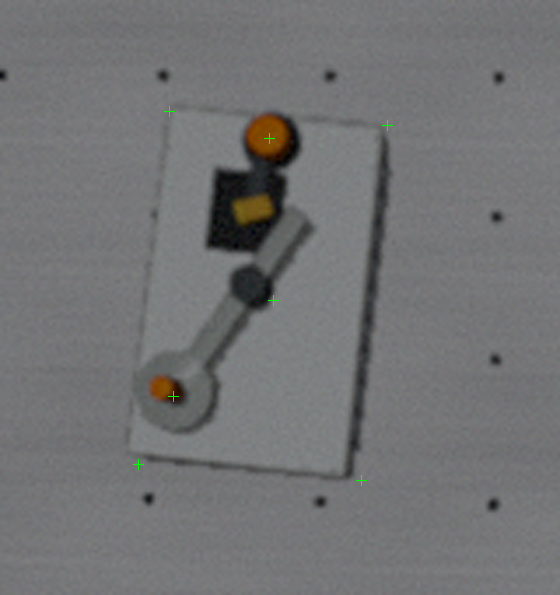

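The crop shows the box-top corners at (168,105), (387,124), (128,455) and (349,477), the knob top at (161,387) and the trigger top at (268,136). The fitted marks are a few mm off, so I refit on these.

```bash
python3 - <<'E'
from h import *
from scipy.optimize import least_squares
np.set_printoptions(precision=4,suppress=True)
O=[((168,105),(.12,.075,.05)),((387,124),(.12,-.075,.05)),((128,455),(-.12,.075,.05)),((349,477),(-.12,-.075,.05)),((161,387),(-.075,.041,.124)),((268,136),(.1,0,.082))]
obs=[("top",np.array(u)/3.5+[129.5,119.5],p) for u,p in O]
sc=[("scene",np.array((323,235)),(.1,0,.082)),("scene",np.array((365,159.4)),(-.075,.041,.124))]
def world(v,p):
    a=v[2];return [v[0]+p[0]*np.cos(a)-p[1]*np.sin(a),v[1]+p[0]*np.sin(a)+p[1]*np.cos(a),p[2]]
for ob in(obs,sc,obs+sc):
    f=lambda v:np.concatenate([proj(c,world(v,p))-u for c,u,p in ob])
    s=least_squares(f,[.521,.164,-.07]);v=s.x;print(v,np.degrees(v[2]),abs(s.fun).max())
    print("knob",world(v,(-.075,.041,.124)),"trig",world(v,(.1,0,.082)))
    for a in(0,.3,.6,.9,1.0):
        g=np.arctan2(41,-75)+a;print(a,np.array(world(v,(.0855*np.cos(g),.0855*np.sin(g),0)))[:2])
E
```

```text
[ 0.5247  0.1617 -0.0843] -4.828410485520798 0.6439985023955899
knob [np.float64(0.45336726721438453), np.float64(0.2088227698883667), 0.124] trig [np.float64(0.6242951850386648), np.float64(0.15323817752451013), 0.082]
0 [0.4533 0.2088]
0.3 [0.4426 0.1857]
0.6 [0.4392 0.1603]
0.9 [0.4434 0.1351]
1.0 [0.4464 0.1271]
[ 0.5201  0.1578 -0.0588] -3.3710789387925337 1.4562570064588272
knob [np.float64(0.4476114398820833), np.float64(0.20318791839213968), 0.124] trig [np.float64(0.619897724345903), np.float64(0.15196842810131572), 0.082]
0 [0.4476 0.2032]
0.3 [0.4374 0.1798]
0.6 [0.4346 0.1544]
0.9 [0.4395 0.1293]
1.0 [0.4427 0.1214]
[ 0.5237  0.1603 -0.0793] -4.544017749491447 3.042906337835859
knob [np.float64(0.4521734031705368), np.float64(0.2070744735476891), 0.124] trig [np.float64(0.6233751133769989), np.float64(0.15233897846102176), 0.082]
0 [0.4522 0.2071]
0.3 [0.4415 0.1839]
0.6 [0.4382 0.1585]
0.9 [0.4425 0.1333]
1.0 [0.4456 0.1254]
```

Emit:
move_arm:
  deltas:
    - [20,-30,0,0,0,0]
    - [20,-30,0,0,0,0]
    - [20,-30,0,0,0,-2]
    - [20,-30,0,0,0,-2]
    - [20,-30,0,0,0,-2]
  claw: 0
  squeeze: 20

```text
t: 1.37
eef_pos: [0.2576, 0.5049, 0.4047]
ee_rot: [-3.141, -0.0, -0.341]
force: [0.9, 0.1, 0.0]
width: 0.0876
```

Emit:
move_arm:
  deltas:
    - [20,-30,0,0,0,-2]
    - [20,-30,0,0,0,-2]
    - [20,-30,0,0,0,-2]
    - [20,-30,0,0,0,-2]
    - [20,-30,0,0,0,-2]

```text
t: 1.78
eef_pos: [0.3576, 0.3548, 0.405]
ee_rot: [-3.141, 0.0, -0.515]
force: [0.0, -0.2, -0.5]
width: 0.0875
```

Emit:
move_arm:
  deltas:
    - [20,-30,0,0,0,-2]
    - [20,-30,0,0,0,-2]
    - [20,-30,0,0,0,0]
    - [20,-30,0,0,0,0]
    - [16,-28,0,0,0,0]

```text
t: 2.2
eef_pos: [0.4539, 0.2067, 0.405]
ee_rot: [-3.141, -0.0, -0.584]
force: [0.0, 0.3, -0.3]
width: 0.0877
```

Emit:
move_arm:
  deltas:
    - [0,0,-20,0,0,0]
    - [0,0,-20,0,0,0]
    - [0,0,0,0,0,0]
    - [0,0,0,0,0,0]
    - [0,0,0,0,0,0]

```text
t: 2.62
eef_pos: [0.4533, 0.2089, 0.3657]
ee_rot: [-3.141, -0.001, -0.583]
force: [0.1, 0.8, -0.2]
width: 0.0876
```

```bash
python3 - <<'E'
from h import *
np.set_printoptions(precision=4,suppress=True)
s=arm.get_state();print(s["t"],s["eef_pos"],np.degrees(s["ee_rot"]),s["q"],s["force"],s["width"])
a=arm.grab_frame("scene")[70:300,240:470];b=arm.grab_frame("top")[100:330,110:340]
print(proj("scene",[s["eef_pos"][0],s["eef_pos"][1],s["eef_pos"][2]-.178]))
cv2.imwrite("pics/c.png",cv2.resize(cv2.cvtColor(np.hstack([a,b]),cv2.COLOR_RGB2BGR),(800,400)))
E
```

```text
2.6167 [0.4533 0.2089 0.3657] [-179.951    -0.0399  -33.4072] [ 0.8265  0.0984 -0.4255  0.0006 -1.046   0.1609] [ 0.0653  0.8289 -0.2123] 0.08759969277888631
[375.3707 131.4875]
```

View pics/c.png

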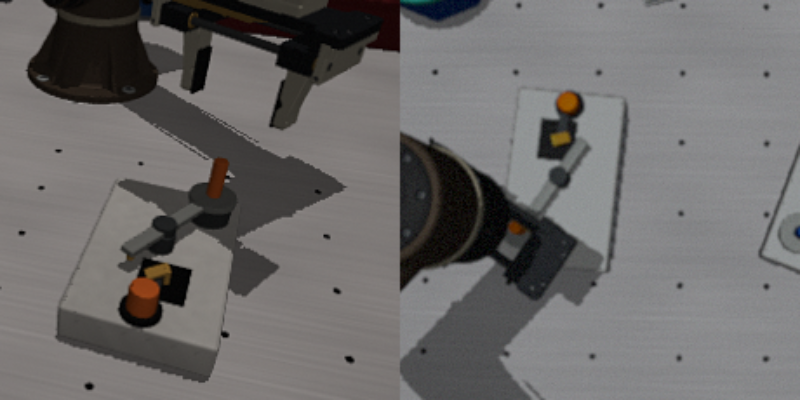

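The scene view shows the open fingers straddling the knob, with the knob top at about (366,162) in the full picture. I'm going down now and closing.

Emit:
move_arm:
  deltas:
    - [0,0,-25,0,0,0]
    - [0,0,-25,0,0,0]
    - [0,0,-25,0,0,0]
    - [0,0,-17,0,0,0]
    - [0,0,0,0,0,0]

```text
t: 3.13
eef_pos: [0.4521, 0.2082, 0.2703]
ee_rot: [3.137, 0.001, -0.584]
force: [-0.1, -0.1, 0.3]
width: 0.0872
```

Emit:
move_arm:
  deltas:
    - [0,0,0,0,0,0]
    - [0,0,0,0,0,0]
    - [0,0,0,0,0,0]
    - [0,0,0,0,0,0]
    - [0,0,0,0,0,0]
  claw: 255
  squeeze: 15

```text
t: 3.55
eef_pos: [0.4532, 0.2087, 0.2737]
ee_rot: [-3.14, -0.0, -0.584]
force: [-0.5, 0.1, -0.2]
width: 0.0594
```

Emit:
move_arm:
  deltas:
    - [0,0,0,0,0,0]
    - [0,0,0,0,0,0]
    - [0,0,0,0,0,0]
    - [0,0,0,0,0,0]
    - [0,0,0,0,0,0]

```text
t: 3.97
eef_pos: [0.4531, 0.2084, 0.2727]
ee_rot: [3.142, -0.0, -0.584]
force: [-0.6, 0.2, 0.5]
width: 0.0264
```

Emit:
move_arm:
  deltas:
    - [0,0,0,0,0,0]
    - [0,0,0,0,0,0]
    - [0,0,0,0,0,0]
    - [0,0,0,0,0,0]
    - [0,0,0,0,0,0]

```text
t: 4.38
eef_pos: [0.4532, 0.2087, 0.2727]
ee_rot: [-3.141, -0.0, -0.584]
force: [1.1, 1.8, -1.4]
width: 0.0156
```

```bash
python3 - <<'E'
from h import *
np.set_printoptions(precision=2,suppress=True)
s=arm.get_state();print(s["t"],s["eef_pos"]*1e3,s["force"],s["width"])
a=arm.grab_frame("scene")[70:270,270:450]
cv2.imwrite("pics/d.png",cv2.resize(cv2.cvtColor(a,cv2.COLOR_RGB2BGR),(540,600)))
# arc steps from commanded knob (453,208.5) about (524.5,161), for totals
p=np.array([452.9,208.3]);o=np.array([524.5,161.]);
r=p-o;print(np.hypot(*r))
for d in(0,4,8,12,16,20,24,28,32,36,40,44,48,52,54,56):
    a=np.radians(d);print(d,np.array([r[0]*np.cos(a)-r[1]*np.sin(a),r[0]*np.sin(a)+r[1]*np.cos(a)])-r)
E
```

```text
4.3833 [453.18 208.67 272.66] [ 1.08  1.82 -1.4 ] 0.015641138280274292
85.81287782145525
0 [0. 0.]
4 [-3.13 -5.11]
8 [ -5.89 -10.43]
12 [ -8.27 -15.92]
16 [-10.26 -21.57]
20 [-11.86 -27.34]
24 [-13.05 -33.21]
28 [-13.83 -39.15]
32 [-14.19 -45.13]
36 [-14.13 -51.12]
40 [-13.65 -57.09]
44 [-12.76 -63.01]
48 [-11.46 -68.86]
52 [ -9.75 -74.6 ]
54 [ -8.75 -77.42]
56 [ -7.65 -80.21]
```

View pics/d.png

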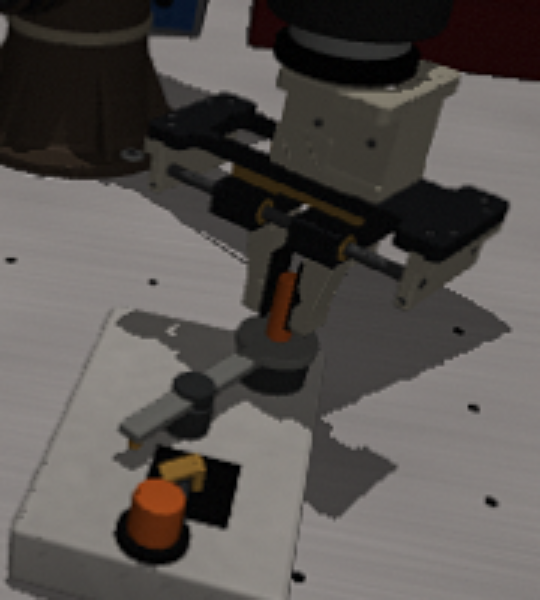

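The knob is held between the pads: width is 15.6 mm against a knob 16 mm across, and force is low. I'll swing along the arc in 4° rows.

Emit:
move_arm:
  deltas:
    - [-3.1,-5.1,0,0,0,4]
    - [-2.8,-5.3,0,0,0,4]
    - [-2.4,-5.5,0,0,0,4]
    - [-2.0,-5.6,0,0,0,4]
    - [-1.6,-5.8,0,0,0,4]

```text
t: 4.85
eef_pos: [0.4412, 0.1815, 0.2727]
ee_rot: [-3.14, -0.001, -0.231]
force: [2.1, 4.1, -5.0]
width: 0.0159
```

Emit:
move_arm:
  deltas:
    - [-1.2,-5.9,0,0,0,4]
    - [-0.8,-5.9,0,0,0,4]
    - [-0.4,-6.0,0,0,0,4]
    - [0.1,-6.0,0,0,0,4]
    - [0,0,0,0,0,0]

```text
t: 5.27
eef_pos: [0.439, 0.1575, 0.2727]
ee_rot: [-3.14, -0.001, 0.048]
force: [-0.2, 6.1, -5.3]
width: 0.0156
```

Emit:
move_arm:
  deltas:
    - [0.5,-6.0,0,0,0,4]
    - [0.9,-5.9,0,0,0,4]
    - [1.3,-5.9,0,0,0,4]
    - [1.7,-5.7,0,0,0,4]
    - [2.1,-5.6,0,0,0,4]

```text
t: 5.68
eef_pos: [0.4455, 0.1289, 0.2727]
ee_rot: [-3.14, -0.001, 0.395]
force: [-0.1, 7.4, -4.6]
width: 0.0156
```

Emit:
move_arm:
  deltas:
    - [0,0,0,0,0,0]
    - [0,0,0,0,0,0]
    - [0,0,0,0,0,0]
    - [0,0,0,0,0,0]
    - [0,0,0,0,0,0]

```text
t: 6.1
eef_pos: [0.4454, 0.1291, 0.2726]
ee_rot: [-3.14, -0.001, 0.391]
force: [0.5, 7.8, -3.1]
width: 0.0149
```

Emit:
move_arm:
  deltas:
    - [-1.1,2.8,0,0,0,-2]
    - [-1.0,2.8,0,0,0,-2]
    - [-0.5,1.4,0,0,0,-1]
    - [0,0,0,0,0,0]
    - [0,0,0,0,0,0]

```text
t: 6.52
eef_pos: [0.4429, 0.1362, 0.2727]
ee_rot: [-3.141, -0.001, 0.304]
force: [0.4, 6.4, -3.8]
width: 0.0157
```

```bash
python3 - <<'E'
from h import *
np.set_printoptions(precision=2,suppress=True)
s=arm.get_state();print(s["t"],s["eef_pos"]*1e3,s["force"],s["width"])
a=arm.grab_frame("scene")[70:270,270:450]
cv2.imwrite("pics/e.png",cv2.resize(cv2.cvtColor(a,cv2.COLOR_RGB2BGR),(540,600)))
E
```

```text
6.5167 [442.86 136.19 272.67] [ 0.39  6.41 -3.75] 0.015741455470096376
```

View pics/e.png

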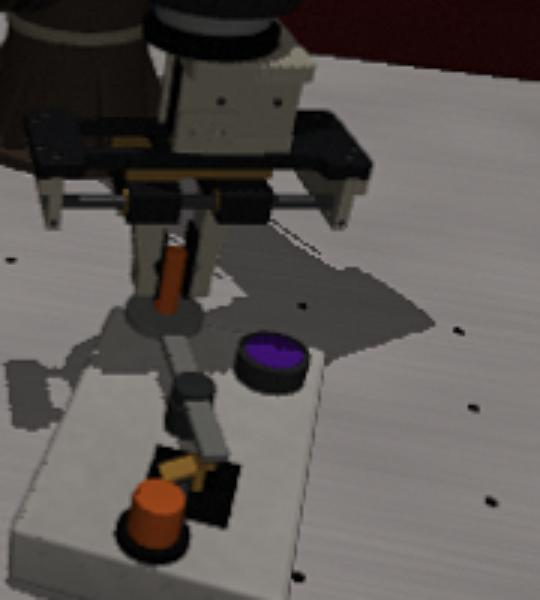

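The scene view shows the violet window uncovered at about (272,360) in the crop and the tail past the sear tab. I'll ease back further to let the sear take the load.

Emit:
move_arm:
  deltas:
    - [-0.4,1.4,0,0,0,-1]
    - [-0.4,1.4,0,0,0,-1]
    - [0,0,0,0,0,0]
    - [0,0,0,0,0,0]
    - [0,0,0,0,0,0]

```text
t: 6.98
eef_pos: [0.4422, 0.1381, 0.2727]
ee_rot: [3.142, -0.001, 0.271]
force: [4.2, 1.6, -6.6]
width: 0.0156
```

The tangential force fell from 6.4 to 1.6 N, so the sear is taking the load. I'm opening the gripper.

Emit:
move_arm:
  deltas:
    - [0,0,0,0,0,0]
    - [0,0,0,0,0,0]
    - [0,0,0,0,0,0]
    - [0,0,0,0,0,0]
    - [0,0,0,0,0,0]
  claw: 130

```text
t: 7.4
eef_pos: [0.4418, 0.1378, 0.2727]
ee_rot: [3.141, 0.0, 0.271]
force: [0.1, 0.2, -0.1]
width: 0.041
```

```bash
python3 - <<'E'
from h import *
np.set_printoptions(precision=2,suppress=True)
s=arm.get_state();print(s["t"],s["eef_pos"]*1e3,s["force"],s["width"])
a=arm.grab_frame("scene")[70:270,270:450]
cv2.imwrite("pics/f.png",cv2.resize(cv2.cvtColor(a,cv2.COLOR_RGB2BGR),(540,600)))
E
```

```text
7.4 [441.81 137.84 272.7 ] [ 0.15  0.22 -0.13] 0.040959035961573596
```

View pics/f.png

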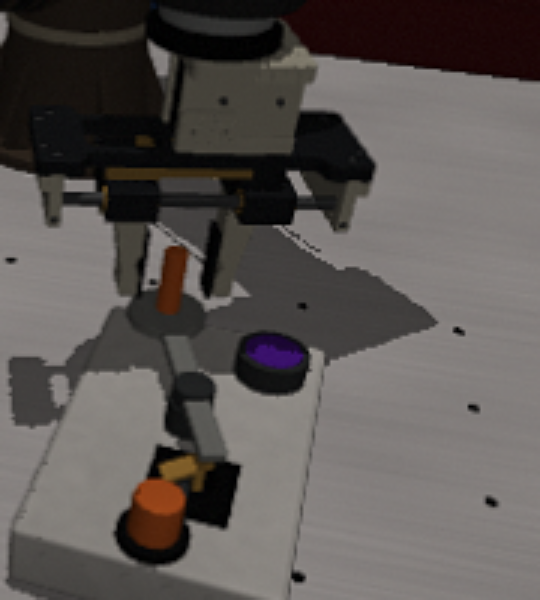

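The arm stays cocked by itself at 0.1–0.2 N. I'll rise, go above the trigger, and close the fingers on the way.

Emit:
move_arm:
  deltas:
    - [0,0,10,0,0,0]
    - [0,0,20,0,0,0]
    - [0,0,25,0,0,0]
    - [0,0,25,0,0,0]
    - [0,0,0,0,0,0]

```text
t: 7.87
eef_pos: [0.4431, 0.1387, 0.3573]
ee_rot: [-3.14, -0.007, 0.272]
force: [0.8, 0.5, 0.3]
width: 0.0428
```

Emit:
move_arm:
  deltas:
    - [30,2,0,0,0,-4]
    - [30,2,0,0,0,-4]
    - [30,2,0,0,0,-4]
    - [30,2,0,0,0,-4]
    - [30,3,0,0,0,-4]
  claw: 255

```text
t: 8.28
eef_pos: [0.5933, 0.1489, 0.3524]
ee_rot: [3.142, 0.0, -0.081]
force: [-0.5, 1.3, 0.2]
width: 0.0152
```

Emit:
move_arm:
  deltas:
    - [32,3,0,0,0,0]
    - [0,0,-20,0,0,0]
    - [0,0,-20,0,0,0]
    - [0,0,-20,0,0,0]
    - [0,0,0,0,0,0]

```text
t: 8.7
eef_pos: [0.6226, 0.1513, 0.2878]
ee_rot: [3.138, 0.007, -0.079]
force: [-0.4, -0.2, -0.6]
width: 0.0006
```

```bash
python3 - <<'E'
from h import *
np.set_printoptions(precision=2,suppress=True)
s=arm.get_state();print(s["t"],s["eef_pos"]*1e3,s["force"],s["width"])
a=arm.grab_frame("scene")[70:270,270:450]
p=s["eef_pos"];print((proj("scene",[p[0],p[1],p[2]-.178])-[270,70])*3,(proj("scene",[.6243,.153,.082])-[270,70])*3)
cv2.imwrite("pics/g.png",cv2.resize(cv2.cvtColor(a,cv2.COLOR_RGB2BGR),(540,600)))
E
```

```text
8.7 [622.63 151.32 287.83] [-0.39 -0.24 -0.61] 0.0005699899460525881
[165.83 455.29] [161.12 498.35]
```

View pics/g.png

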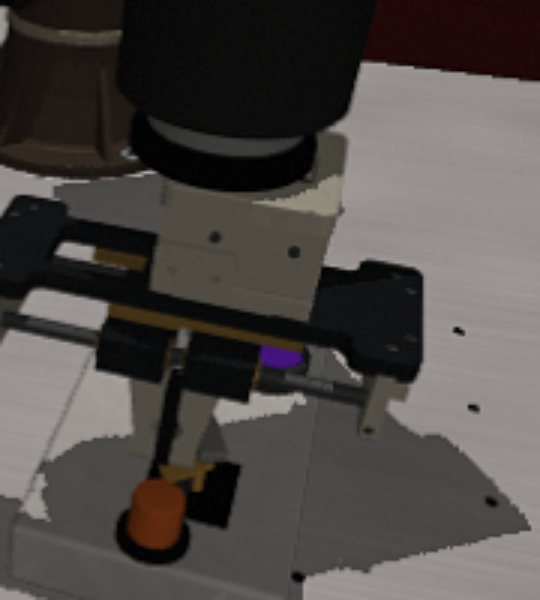

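The closed tips stand above the orange trigger, whose top is at about (158,492) in the crop, and the window is still open. I'm pressing now.

Emit:
move_arm:
  deltas:
    - [-1,1,-10,0,0,0]
    - [0,0,-10,0,0,0]
    - [0,0,-8,0,0,0]
    - [0,0,0,0,0,0]
    - [0,0,0,0,0,0]

```text
t: 9.17
eef_pos: [0.6228, 0.1531, 0.2644]
ee_rot: [3.141, 0.0, -0.078]
force: [0.5, -0.3, 0.6]
width: 0.0006
```

Emit:
move_arm:
  deltas:
    - [0,0,-4,0,0,0]
    - [0,0,-4,0,0,0]
    - [0,0,-3,0,0,0]
    - [0,0,0,0,0,0]
    - [0,0,0,0,0,0]

```text
t: 9.58
eef_pos: [0.6233, 0.1532, 0.2541]
ee_rot: [-3.141, -0.001, -0.077]
force: [-0.0, 0.4, 3.4]
width: 0.0006
```

Emit:
move_arm:
  deltas:
    - [0,0,-2,0,0,0]
    - [0,0,0,0,0,0]
    - [0,0,0,0,0,0]
    - [0,0,0,0,0,0]
    - [0,0,0,0,0,0]

```text
t: 10.0
eef_pos: [0.6232, 0.1532, 0.252]
ee_rot: [-3.141, -0.001, -0.078]
force: [2.4, 0.1, 3.1]
width: 0.0007
```

Emit:
move_arm:
  deltas:
    - [0,0,10,0,0,0]
    - [0,0,20,0,0,0]
    - [0,0,30,0,0,0]
    - [0,0,30,0,0,0]
    - [0,0,30,0,0,0]

```text
t: 10.42
eef_pos: [0.6221, 0.1526, 0.3724]
ee_rot: [3.14, 0.003, -0.078]
force: [0.4, -0.2, -0.5]
width: 0.0002
```

Emit:
move_arm:
  deltas:
    - [0,0,20,0,0,0]
    - [0,0,0,0,0,0]
    - [0,0,0,0,0,0]
    - [0,0,0,0,0,0]
    - [0,0,0,0,0,0]

```text
t: 10.83
eef_pos: [0.6224, 0.1528, 0.3901]
ee_rot: [3.14, 0.003, -0.078]
force: [-0.1, 0.5, -0.3]
width: 0.0004
```

```bash
python3 - <<'E'
from h import *
np.set_printoptions(precision=2,suppress=True)
s=arm.get_state();print(s["t"],s["eef_pos"]*1e3,s["force"],s["width"])
a=arm.grab_frame("scene")[70:320,70:450]
for n in("shutter_knob","trigger_top"):print([(r["score"],r["xy"]) for r in arm.spot_point(n,"scene")][:2])
cv2.imwrite("pics/i.png",cv2.resize(cv2.cvtColor(a,cv2.COLOR_RGB2BGR),(760,500)))
E
```

```text
10.8333 [622.36 152.81 390.14] [-0.11  0.47 -0.33] 0.00042984564734534735
[]
[(0.94, [324.3, 234.3])]
```

View pics/i.png

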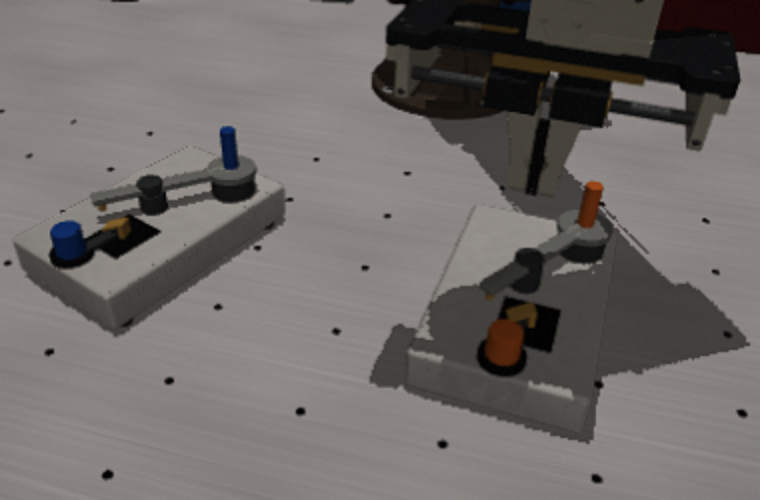

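The last picture shows the orange shutter shut again over the window, with its knob at about (592,190) in the crop as at the start. The trigger is up, the blue shutter is shut, and the robot is clear of everything. I'm handing the job in.

```bash
python3 -c "
from station import arm
print(arm.job_done())"
```

```text
the job is handed in; nothing more can be done
None
```

I cocked the orange lamp's shutter, tripped it with its trigger, and handed the job in at about 11 s. The hand-in reports no verdict.

- **Cocking:** I gripped the knob, swung it to about 0.98 rad (worked out from the gripper's path), then eased back. The force along the swing fell from 6.4 to 1.6 N as the sear took the load. With the fingers open, the force was about 0.2 N and the arm stayed cocked, with the violet window uncovered.
- **Tripping:** I pressed the trigger with closed fingertips by about 8 mm at 3–4 N, then rose clear. I did not see the moment of the snap.
- **Last picture:** the orange shutter was back over the window, its trigger was up, the blue shutter was shut, and nothing was touching the robot (force about 0.5 N, within noise).
- **Disagreements:** the scene and top cameras differed by about 5 mm on the lamp's position, so I went by the top-camera fit, which the gripping then confirmed. In the last check the network did not find the knob, so that the shutter is shut rests on my reading of the picture.

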